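# Rock the stuck baking bead out of the dispenser bottle

### The job

A red baking bead is caught in the neck of the clear dispenser bottle that hangs neck-down on the rocking stand. Rock the bottle far over to one side and then to the other until the bead drops out into the steel pan below, then leave the bottle standing straight up again. Leave the pan in its place, and do not disturb the amber bottle, jar, mug and bowl nearby.

Things in the scene. Friction and masses are not known exactly. Their poses are not given: they have to be found in the camera images.
- stand: Fixed stand: base plate 235 (x) x 300 (y) x 6 mm; on its robot side a grey post 22 x 34 mm, 171 mm high, 100 mm from the origin along -x, whose level pin carries the bottle's neck. Origin on the table straight below the pivot. The pivot line is the stand's x axis, 160 mm above the table; the bottle rocks towards the stand's +y and -y. Nothing but the bottle stands above 175 mm here.
- bottle (a joint): Lean of the bottle, rad: 0 upright, positive when its blue knob leans towards the stand's +y; stops at -0.65 and +0.65. The pivot is stiff (0.3 N m friction): the bottle stays where it is left; a sideways push of 2 to 4 N on its knob moves it. The bead passes the upper fin only at a lean below about -0.3, then the lower fin only above about +0.3, within half a second; 0.45 is sure.
- bottle_knob (a point): Centre of the blue ball knob (28 mm across, stem 14 mm) on the bottle's upturned end, 145 mm from the pivot along the bottle, 305 mm above the table when upright. Blue cap 60 x 60 mm, its top face 100 mm from the pivot; square closed body 60 x 60 mm down to 26 mm; then the clear neck, 50 (y) x 32 (x) mm. The point turns with the bottle: z along it towards the knob, x along the pivot.
- bottle_mouth (a point): Centre of the open mouth at the lower end of the neck, 71 mm from the pivot. Inside the neck two orange fins slope up from opposite walls, the upper one from the wall on the stand's +y side, the lower one from the -y wall; each catches the bead until the bottle leans far enough.
- bead_center (a point): Centre of the loose red ceramic bead, a ball 20 mm in diameter, about 14 g; at the start it sits on the upper fin in the neck, at about the height of the pivot.
- pan: Open rectangular steel pan 162 (x) x 265 (y) mm, 62 mm high, wall and floor 4 mm, lying loose on the base plate under the bottle. The origin is the centre of its underside, z up, x and y along its sides.
- oil: Bystander: amber bottle, 60 mm across, 170 mm high, origin at the centre of its underside.
- spice_jar: Bystander: glass jar with green lid, 56 mm across, 100 mm high, origin at the centre of its underside.
- mug: Bystander: white mug, 80 mm across, 90 mm high, origin at the centre of its underside.
- prep_bowl: Bystander: blue bowl, 130 mm across, 50 mm high, origin at the centre of its underside.

How it is judged:
By the outcome, as a careful person would: the job done as asked, in the order asked, and still so for the second after the job is handed in, with the robot touching nothing.
It also fails if it takes over 48 s, if anything falls off the work surface, if the arm or the gripper's body presses on something with over 40 N, if the wrist force passes 120 N, or if a joint passes its speed limit or range.

### The arm

A 6-joint arm with a two-finger parallel gripper is mounted at the origin on the work surface. World frame = base frame: x ahead of the robot, y to its left, z up, the work surface at z = 0. Lengths are in m, angles in rad, forces in N, time in s.
With the tool pointing down it reaches from about 0.35 to 0.775 m from the base axis. Payload 7.3 kg.
Tool frame: the origin (TCP) lies at the very end of the fingers, on their centre line; the grasp point (between the pads) lies 19 mm behind it (robot.hold_point_z is the distance from the TCP to the grasp point, in m); z points along the fingers, y is the direction in which the jaws open and shut (so a half turn about z gives the same grasp; the last joint's range is limited). The gripper opens to 92 mm and grips with 3 to 60 N. Pads are 19 mm wide; open, the fingers measure 130 mm over their backs; the gripper's body (75 mm by 190 mm) begins 47 mm behind the grasp point.
Start: joints at [1.075, 0.342, 1.524, -0, 1.275, -0.146], TCP at [0.18, 0.493, 0.193] pointing down, gripper open.
Joint ranges: [-2.53, 2.53], [-0.77, 2.02], [0.04, 2.7], [-1, 4.14], [0.28, 2.66], [-3.11, 3.11]. Speed limits (rad/s): [2.57, 2.57, 3.14, 3.14, 3.14, 3.14].

### API

Orientations are given as [roll, pitch, yaw] about the fixed x, y, z axes, in that order (R = Rz(yaw) Ry(pitch) Rx(roll)).
In Python, from cell import monitor, viewer, robot gives the robot as it stands.
- The arm moves only by the tool move_arm, never from a script. Its argument "deltas" is a list of rows, each an object of numbers: "x", "y", "z": the shift along the tool's x, y, z in m; "wx", "wy", "wz": the turn, a rotation vector about the tool's x, y, z in degrees; "hand": the opening, from 0 (shut) to 1 (fully open). In form: [{"x": .., "y": .., "z": .., "wx": .., "wy": .., "wz": .., "hand": ..}, ...]. A call has 1 to 8 rows; each row is the pose to reach, as a shift and turn from the pose commanded when the call began, along the tool's axes at that moment; what a row does not reach only later rows make up. A row lasts 1/8 s, in which the tool goes at most 62.5 mm and 10.7 degrees, less where a joint would pass 70% of its speed; a pose out of reach is approached as far as the arm can. A call with a gripper value outside its range is refused whole. The fingers move at their own pace and stop on an object; "grip_force" is the grip in N (left out, the last holds). Time passes only in rows, so rows that repeat a pose let the fingers close. It gives the time, the measured TCP pose, the force and the opening at its end, in the units of the state.
- monitor.observe(): the state, without advancing time (a new reading comes with each control period).
- viewer.read_camera(name): name is "scene" or "top"; returns the picture (420x560x3 uint8, red, green, blue); there is no depth.
- viewer.camera_params(name): a dict with "camera_matrix" (3x3 intrinsics, pixels), "R" (3x3) and "t" (3): a world point X has camera coordinates R X + t. Camera axes: x right, y down, z forward; pixel columns grow to the right and rows downward; lengths in m; the calibration is good to about 2 mm. A picture is of the moment at which its call begins. camera_params takes no time and is no camera call.
- robot.hand_in(): hands the job in, once; it reports no verdict.
The state is a dict: "time": time; "qpos": joint angles; "qvel": joint speeds; "joint_efforts": joint torques, N m; "tool_pos": TCP position; "tool_rot": TCP orientation; "contact_force": force on the tool from outside, world axes, zero at the start; "torque": the same for the moment, N m; "opening": finger opening in m.
Only numpy, scipy, OpenCV 4.12 (cv2) and the standard library are available. Lean on these libraries where they do the work, as an engineer would, in place of code of your own. Each camera call takes 0.05 s, during which the arm holds its last target. There are 200 camera calls.

## Working session

There is one attempt and no reset: what is moved stays moved. The work goes in short steps, Python scripts to look and compute and a tool call to move; the robot and the scene stay as the last step left them, time stands still between calls to the robot, and variables do not carry over. Pictures are saved under pics/ and viewed, about 8 in all and at most 12, crops included, and the job is handed in when it is done.

Besides the shell and the picture viewer there is one more tool, called after "Emit:" as name(argument=value, ...), one argument or row to a line, values as JSON. move_arm: Moves the arm, as the interface text tells. Its arguments: {"type":"object","properties":{"deltas":{"type":"array","items":{"type":"object","properties":{"x":{"type":"number"},"y":{"type":"number"},"z":{"type":"number"},"wx":{"type":"number"},"wy":{"type":"number"},"wz":{"type":"number"},"hand":{"type":"number"}}}},"grip_force":{"type":"number"}},"required":["deltas"]}

```bash
ls; mkdir -p pics; python3 - <<'E'
from cell import monitor, viewer, robot
import cv2, numpy as np
s=monitor.observe(); print(s)
for n in ("scene","top"):
    cv2.imwrite(f"pics/{n}0.png",cv2.resize(viewer.read_camera(n)[:,:,::-1],None,fx=1.4,fy=1.4))
    p=viewer.camera_params(n); print(n,p, -p["R"].T@p["t"])
E
```

```text
pics
{'time': 0.0, 'qpos': array([ 1.07500226e+00,  3.42718867e-01,  1.52501957e+00, -1.23312762e-05,
        1.27544051e+00, -1.45990728e-01]), 'qvel': array([ 2.59033808e-03,  1.24691024e-03, -6.68657915e-04,  4.19307691e-04,
        6.92373884e-05,  4.45856025e-04]), 'joint_efforts': array([-1.30177123e-03, -4.31227720e+01, -2.44212806e+01,  7.16271345e-02,
        5.60293312e-02, -1.40899874e-04]), 'tool_pos': array([0.17967413, 0.4927911 , 0.19224614]), 'tool_rot': array([-3.14002152e+00, -2.19095898e-04,  2.79179274e+00]), 'contact_force': array([-1.19529066,  0.19035754,  0.66639304]), 'torque': array([-0.02378093,  0.0264493 , -0.02381251]), 'opening': 0.09224658955779828}
scene {'camera_matrix': array([[501.59176186,   0.        , 273.16870584],
       [  0.        , 501.59176186, 214.09116404],
       [  0.        ,   0.        ,   1.        ]]), 'R': array([[-0.84866735,  0.5287155 , -0.01495489],
       [ 0.39097816,  0.60803422, -0.69096343],
       [-0.35622999, -0.59224514, -0.722735  ]]), 't': array([ 0.46577748, -0.06943234,  1.81037953])} [1.06734816 0.86814195 1.2674151 ]
top {'camera_matrix': array([[467.75950698,   0.        , 285.48455195],
       [  0.        , 467.75950698, 213.66334831],
       [  0.        ,   0.        ,   1.        ]]), 'R': array([[ 0.00958939, -0.99994471,  0.00431576],
       [-0.99528742, -0.00996103, -0.09645585],
       [ 0.09649351, -0.00337046, -0.99532791]]), 't': array([-0.0254883 ,  0.53405332,  1.33684735])} [ 0.40278388 -0.01566138  1.38222405]
```

View pics/scene0.png

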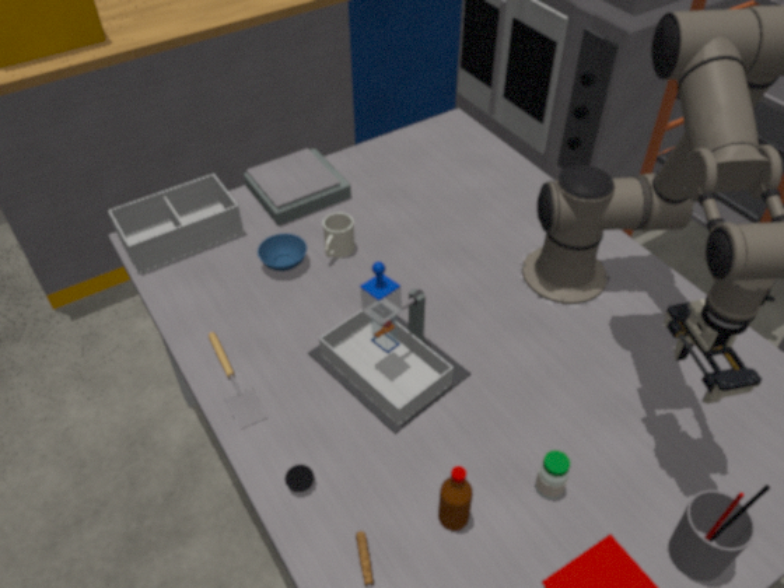

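View pics/top0.png

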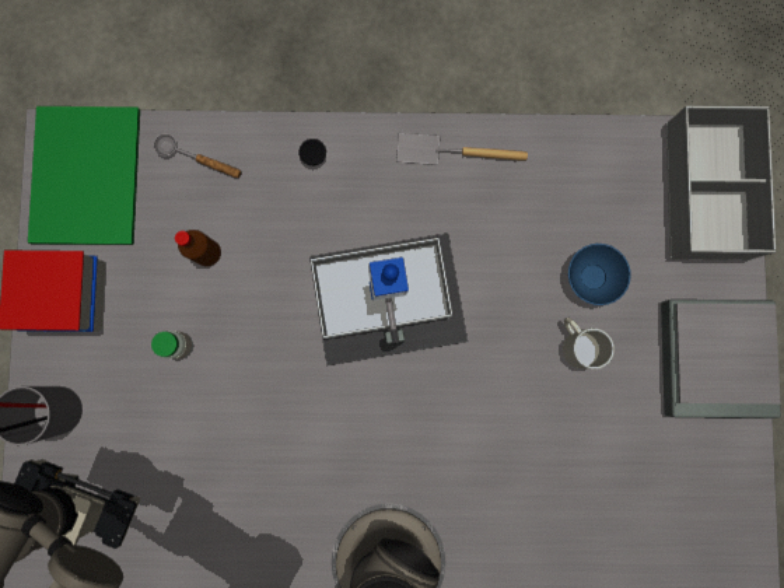

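The bottle is upright, with its knob at about (379,268) in the scene view and (390,272) in the top view (both 1.4x). The post is on the robot side, and the base plate is turned about 9°. Next I triangulate the knob and measure the stand's yaw.

```bash
cat > h.py <<'E'
from cell import monitor, viewer, robot
import cv2, numpy as np
def ray(n,uv):
    p=viewer.camera_params(n); d=p["R"].T@np.linalg.solve(p["camera_matrix"],[*uv,1.]); return -p["R"].T@p["t"],d/np.linalg.norm(d)
def plane(n,uv,z):
    c,d=ray(n,uv); return c+d*(z-c[2])/d[2]
def tri(a,b):
    (c1,d1),(c2,d2)=ray("scene",a),ray("top",b)
    s=np.linalg.lstsq(np.c_[d1,-d2],c2-c1,rcond=None)[0]; p,q=c1+d1*s[0],c2+d2*s[1]
    return (p+q)/2,np.linalg.norm(p-q)
E
python3 - <<'E'
from h import *
S=viewer.read_camera("scene"); T=viewer.read_camera("top")
# knob: blue; in scene topmost blob part, in top darker ball
def blue(I,r): 
    x0,y0,x1,y1=r; h=cv2.cvtColor(I,cv2.COLOR_RGB2HSV); m=cv2.inRange(h,(105,170,60),(125,255,255)); k=np.zeros_like(m);k[y0:y1,x0:x1]=m[y0:y1,x0:x1]; return k
ms=blue(S,(250,180,300,225)); ys,xs=np.nonzero(ms)
for y in range(ys.min(),ys.min()+22): w=xs[ys==y]; print(y,w.min(),w.max(),end=' | ')
print()
cv2.imwrite("pics/crop.png",np.hstack([cv2.resize(I[a:a+60,b:b+60,::-1],None,fx=6.5,fy=6.5,interpolation=cv2.INTER_NEAREST) for I,a,b in((S,175,240),(T,165,248))]))
# plate corners from top (dark plate): fit edges given eyeballed corners
cs={k:plane("top",np.array(v)/1.4,.006)[:2] for k,v in dict(nearL=(327,364),nearR=(466,341),farR=(447,234)).items()}
print(cs); e=cs['nearL']-cs['nearR']; print("len y",np.linalg.norm(e),"head",np.degrees(np.arctan2(e[1],e[0]))-90)
f=cs['farR']-cs['nearR']; print("len x",np.linalg.norm(f),np.degrees(np.arctan2(f[1],f[0])), "centre",(cs['nearL']+cs['farR'])/2)
k,r=tri(np.array((379,268))/1.4,np.array((390,272))/1.4); print("knob",k,r)
p=plane("top",np.array((391,301))/1.4,.16); print('pin',p)
E
```

```text
188 268 272 | 189 267 273 | 190 267 273 | 191 267 273 | 192 267 273 | 193 267 273 | 194 268 272 | 195 269 272 | 196 269 273 | 197 269 274 | 198 267 275 | 199 266 277 | 200 265 279 | 201 263 280 | 202 261 282 | 203 259 283 | 204 258 284 | 205 259 283 | 206 260 282 | 207 261 280 | 208 263 279 | 209 264 277 | 
{'nearL': array([0.39845169, 0.13028791]), 'nearR': array([ 0.44928818, -0.16039337]), 'farR': array([ 0.67675362, -0.11989896])}
len y 0.29509313428922873 head 9.919985079887525
len x 0.23104182283187288 10.094299184322825 centre [0.53760266 0.00519448]
knob [ 0.55175445 -0.0020443   0.30149289] 0.0024805884828562183
pin [ 0.51758729 -0.0035669   0.16      ]
```

View pics/crop.png

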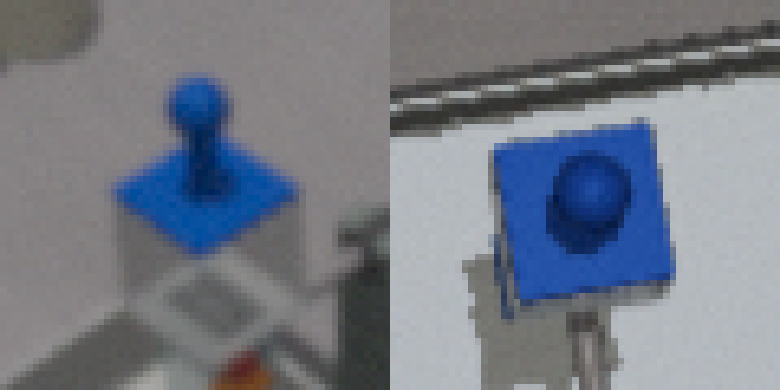

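```bash
python3 - <<'E'
from h import *
k,r=tri((270,191.0),(278.6,194.0)); print("knob",k,r, plane("top",(278.6,194.),.305),plane("scene",(270,191.),.305))
c=plane("top",(277.2,197.1),.26); print("cap",c, plane("scene",((240+206/6.5-.5),175+188/6.5-.5),.26))
T=viewer.read_camera("top"); S=viewer.read_camera("scene")
I=cv2.resize(T[160:265,215:340,::-1],None,fx=5,fy=5,interpolation=cv2.INTER_CUBIC)
J=cv2.resize(S[180:310,215:340,::-1],None,fx=4.5,fy=4.5,interpolation=cv2.INTER_CUBIC)
cv2.imwrite("pics/c2.png",I)
g=cv2.cvtColor(T,cv2.COLOR_RGB2GRAY); h=cv2.cvtColor(T,cv2.COLOR_RGB2HSV)
m=(g[150:275,210:345]<75).astype(np.uint8)
n,l,st,_=cv2.connectedComponentsWithStats(m); 
pts=np.argwhere(l==1+np.argmax(st[1:,4]))[:,::-1]+[210,150]
r=cv2.minAreaRect(pts.astype(np.float32)); print(r)
b=np.array([plane("top",p,.006)[:2] for p in cv2.boxPoints(r)]); print(b,b.mean(0),np.linalg.norm(np.diff(b,axis=0),axis=1))
d=np.diff(b,axis=0); print(np.degrees(np.arctan2(d[:,1],d[:,0])))
E
```

```text
knob [ 0.55282509 -0.00257847  0.30313969] 0.000937709976981839 [ 0.55294808 -0.00287643  0.305     ] [ 0.55346911 -0.00057852  0.305     ]
cap [0.55162364 0.00095996 0.26      ] [0.55337926 0.00404555 0.26      ]
((276.72174072265625, 213.20819091796875), (79.42655181884766, 102.15327453613281), 80.3802719116211)
[[ 0.62707019  0.17607789]
 [ 0.68171303 -0.12334577]
 [ 0.44856067 -0.16292007]
 [ 0.39582029  0.13190674]] [0.53829104 0.0054297 ] [0.3043688  0.2364871  0.29950692]
[ -79.65770888 -170.36666867  100.14213628]
```

View pics/c2.png

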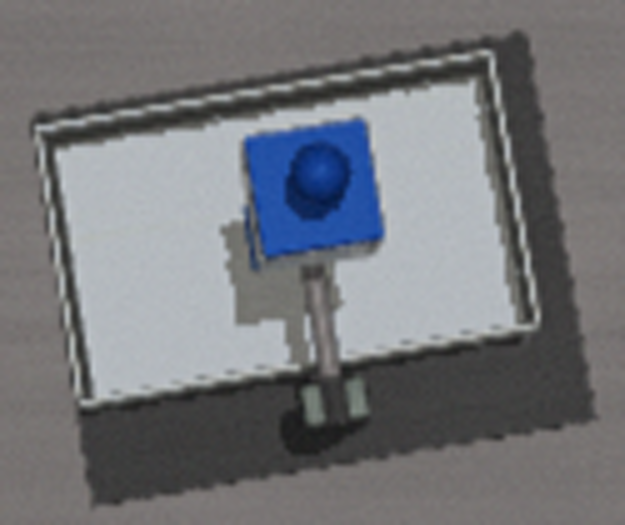

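```bash
python3 - <<'E'
from h import *
a=np.radians(10.); X=np.array([np.cos(a),np.sin(a)]);Y=np.array([-X[1],X[0]])
f=lambda n,p:print(n,(p[:2]@X).round(4),(p[:2]@Y).round(4))
f("plate",np.array([.5383,.0054])); f("post",plane("top",(215+336/5-.4,160+402/5-.4),.171))
f("pin outer",plane("top",(215+331/5-.4,160+365/5-.4),.165)); f("pin inner",plane("top",(215+314/5-.4,160+280/5-.4),.165))
f("knob",np.array([.5529,-.0026])); f("cap",np.array([.5516,.001]))
u=.5441*X-.0890*Y; print("upright knob",u)
s=monitor.observe(); print(s["tool_pos"],s["time"])
from scipy.spatial.transform import Rotation as R
r=R.from_euler("xyz",s["tool_rot"]); 
k=np.array([.5529,-.0026,.30])
for z in(.40,): print("to above knob, tool axes", r.inv().apply(np.r_[k[:2],z]-s["tool_pos"]))
print(r.as_matrix().round(3))
t=np.column_stack([np.r_[-X,0],np.r_[Y,0],[0,0,-1]]);print((r.inv()*R.from_matrix(t)).as_rotvec(True))
E
```

```text
plate 0.5311 -0.0882
post 0.4429 -0.0892
pin outer 0.4626 -0.0897
pin inner 0.5079 -0.0882
knob 0.544 -0.0986
cap 0.5434 -0.0948
upright knob [0.55128859 0.00683408]
[0.1798664  0.49311149 0.19270988] 0.3
to above knob, tool axes [-0.52033819 -0.33790138 -0.207181  ]
[[-0.939  0.343 -0.   ]
 [ 0.343  0.939 -0.   ]
 [ 0.    -0.    -1.   ]]
[-2.31893235e-02 -1.05308563e-02 -3.00462449e+01]
```

Emit:
move_arm(
  deltas=[
    {"x":-0.03,"y":-0.02,"z":-0.04,"wz":-4,"hand":1},
    {"x":-0.06,"y":-0.04,"z":-0.08,"wz":-8,"hand":1},
    {"x":-0.1,"y":-0.065,"z":-0.11,"wz":-12,"hand":0.9},
    {"x":-0.14,"y":-0.09,"z":-0.14,"wz":-16,"hand":0.8},
    {"x":-0.18,"y":-0.117,"z":-0.17,"wz":-20,"hand":0.7},
    {"x":-0.22,"y":-0.143,"z":-0.2,"wz":-24,"hand":0.6},
    {"x":-0.265,"y":-0.172,"z":-0.207,"wz":-27,"hand":0.55},
    {"x":-0.31,"y":-0.2,"z":-0.207,"wz":-30,"hand":0.55},
  ],
)

```text
schema error: expected keys x, y, z, wx, wy, wz, hand
```

```bash
cat >> h.py <<'E'
from scipy.spatial.transform import Rotation as R
a=np.radians(10.); X=np.array([np.cos(a),np.sin(a),0]);Y=np.array([-X[1],X[0],0]);P0=.5441*X-.0890*Y
def togo(t):
    s=monitor.observe(); r=R.from_euler("xyz",s["tool_rot"])
    D=R.from_matrix(np.column_stack([-X,Y,[0,0,-1]]))
    print(s["time"],"pos stand",(s["tool_pos"]-P0)@np.column_stack([X,Y,[0,0,1]]),"go",r.inv().apply(t-s["tool_pos"]).round(4),"rot",(r.inv()*D).as_rotvec(True).round(2),"F",s["contact_force"].round(1),"open",s["opening"])
E
python3 -c "
from h import *
togo(P0-.0096*Y+[0,0,.40])"
```

```text
0.3 pos stand [-0.28133826  0.54338654  0.19270988] go [-0.5204 -0.3379 -0.2072] rot [-2.000e-02 -1.000e-02 -3.005e+01] F [ 0.5 -0.6  0.3] open 0.09170412599529822
```

All keys are required.

Emit:
move_arm(
  deltas=[
    {"x":-0.03,"y":-0.02,"z":-0.04,"wx":0,"wy":0,"wz":-4,"hand":1},
    {"x":-0.06,"y":-0.04,"z":-0.08,"wx":0,"wy":0,"wz":-8,"hand":1},
    {"x":-0.1,"y":-0.065,"z":-0.11,"wx":0,"wy":0,"wz":-12,"hand":0.9},
    {"x":-0.14,"y":-0.09,"z":-0.14,"wx":0,"wy":0,"wz":-16,"hand":0.8},
    {"x":-0.18,"y":-0.117,"z":-0.17,"wx":0,"wy":0,"wz":-20,"hand":0.7},
    {"x":-0.22,"y":-0.143,"z":-0.2,"wx":0,"wy":0,"wz":-24,"hand":0.6},
    {"x":-0.265,"y":-0.172,"z":-0.207,"wx":0,"wy":0,"wz":-27,"hand":0.55},
    {"x":-0.31,"y":-0.2,"z":-0.207,"wx":0,"wy":0,"wz":-30,"hand":0.55},
  ],
)

```text
time: 1.3
tool_pos: [0.4036, 0.1977, 0.4008]
tool_rot: [3.141, 0.002, -2.966]
contact_force: [0.3, 0.3, -0.5]
opening: 0.0506
```

```bash
python3 -c "
from h import *
togo(P0-.0096*Y+[0,0,.40])"
```

```text
1.3 pos stand [-0.11233312  0.21363907  0.40084555] go [-0.1121 -0.2234  0.001 ] rot [0.02 0.13 0.07] F [ 0.3  0.3 -0.5] open 0.05059122247802069
```

Emit:
move_arm(
  deltas=[
    {"x":-0.02,"y":-0.04,"z":0,"wx":0,"wy":0,"wz":0,"hand":0.55},
    {"x":-0.045,"y":-0.09,"z":0,"wx":0,"wy":0,"wz":0,"hand":0.55},
    {"x":-0.07,"y":-0.14,"z":0,"wx":0,"wy":0,"wz":0,"hand":0.55},
    {"x":-0.092,"y":-0.185,"z":0,"wx":0,"wy":0,"wz":0,"hand":0.55},
    {"x":-0.112,"y":-0.223,"z":0,"wx":0,"wy":0,"wz":0,"hand":0.55},
    {"x":-0.112,"y":-0.223,"z":0.03,"wx":0,"wy":0,"wz":0,"hand":0.55},
    {"x":-0.112,"y":-0.223,"z":0.055,"wx":0,"wy":0,"wz":0,"hand":0.55},
    {"x":-0.112,"y":-0.223,"z":0.055,"wx":0,"wy":0,"wz":0,"hand":0.55},
  ],
)

```text
time: 2.3
tool_pos: [0.5506, -0.0012, 0.3431]
tool_rot: [3.14, -0.004, -2.968]
contact_force: [0.0, 0.3, 0.8]
opening: 0.0504
```

```bash
python3 -c "
from h import *
togo(P0-.0096*Y+[0,0,.287])
S=viewer.read_camera('scene'); cv2.imwrite('pics/s2.png',cv2.resize(S[120:290,180:380,::-1],None,fx=3.5,fy=3.5))"
```

```text
2.3 pos stand [-0.0020588  -0.00776937  0.34314296] go [-0.0023 -0.0019  0.0561] rot [ 0.08 -0.24 -0.06] F [0.  0.3 0.8] open 0.05044224836878224
```

View pics/s2.png

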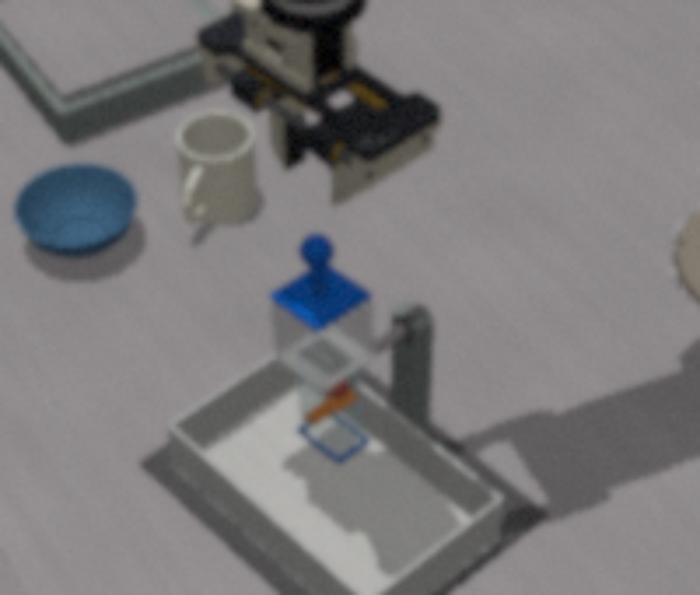

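The knob is midway between the fingers, and the bead shows red on the upper fin at crop (340,387). Next I lower the fingers around the knob and narrow the gap.

Emit:
move_arm(
  deltas=[
    {"x":-0.002,"y":-0.002,"z":0.02,"wx":0,"wy":0,"wz":0,"hand":0.55},
    {"x":-0.002,"y":-0.002,"z":0.04,"wx":0,"wy":0,"wz":0,"hand":0.55},
    {"x":-0.002,"y":-0.002,"z":0.056,"wx":0,"wy":0,"wz":0,"hand":0.55},
    {"x":-0.002,"y":-0.002,"z":0.056,"wx":0,"wy":0,"wz":0,"hand":0.45},
    {"x":-0.002,"y":-0.002,"z":0.056,"wx":0,"wy":0,"wz":0,"hand":0.37},
    {"x":-0.002,"y":-0.002,"z":0.056,"wx":0,"wy":0,"wz":0,"hand":0.37},
  ],
  grip_force=5,
)

```text
time: 3.1
tool_pos: [0.5543, -0.0028, 0.2902]
tool_rot: [-3.141, 0.002, -2.968]
contact_force: [-0.4, -1.2, 0.0]
opening: 0.034
```

```bash
python3 -c "
from h import *
togo(P0-.079*Y+[0,0,.265])"
```

```text
3.1 pos stand [ 0.00127387 -0.01002599  0.29015643] go [ 0.0013 -0.069   0.0252] rot [-0.04  0.12 -0.04] F [-0.4 -1.2  0. ] open 0.03403093039331519
```

Emit:
move_arm(
  deltas=[
    {"x":0.001,"y":-0.012,"z":0.001,"wx":0,"wy":0,"wz":0,"hand":0.37},
    {"x":0.001,"y":-0.024,"z":0.003,"wx":0,"wy":0,"wz":0,"hand":0.37},
    {"x":0.001,"y":-0.036,"z":0.008,"wx":0,"wy":0,"wz":0,"hand":0.37},
    {"x":0.001,"y":-0.048,"z":0.012,"wx":0,"wy":0,"wz":0,"hand":0.37},
    {"x":0.001,"y":-0.058,"z":0.017,"wx":0,"wy":0,"wz":0,"hand":0.37},
    {"x":0.001,"y":-0.069,"z":0.022,"wx":0,"wy":0,"wz":0,"hand":0.37},
    {"x":0.001,"y":-0.069,"z":0.022,"wx":0,"wy":0,"wz":0,"hand":0.37},
    {"x":0.001,"y":-0.069,"z":0.022,"wx":0,"wy":0,"wz":0,"hand":0.37},
  ],
)

```text
time: 4.1
tool_pos: [0.5648, -0.0708, 0.267]
tool_rot: [3.141, 0.0, -2.968]
contact_force: [-0.4, 0.4, -0.4]
opening: 0.0339
```

```bash
python3 -c "
from h import *
togo(P0-.079*Y+[0,0,.265])"
```

```text
4.1 pos stand [-1.97078622e-04 -7.87661079e-02  2.67012241e-01] go [-0.0002 -0.0002  0.002 ] rot [ 0.01  0.01 -0.04] F [-0.4  0.4 -0.4] open 0.03387527630070559
```

Emit:
move_arm(
  deltas=[
    {"x":0,"y":0,"z":0,"wx":0,"wy":0,"wz":0,"hand":0.37},
    {"x":0,"y":0,"z":0,"wx":0,"wy":0,"wz":0,"hand":0.37},
    {"x":0,"y":0,"z":0,"wx":0,"wy":0,"wz":0,"hand":0.37},
    {"x":0,"y":0,"z":0,"wx":0,"wy":0,"wz":0,"hand":0.37},
    {"x":0,"y":0,"z":0,"wx":0,"wy":0,"wz":0,"hand":0.37},
    {"x":0,"y":0,"z":0,"wx":0,"wy":0,"wz":0,"hand":0.37},
  ],
)

```text
time: 4.85
tool_pos: [0.5647, -0.0709, 0.2669]
tool_rot: [3.141, 0.0, -2.968]
contact_force: [-1.2, -0.5, 0.2]
opening: 0.0338
```

```bash
python3 -c "
from h import *
togo(P0-.079*Y+[0,0,.265])
S=viewer.read_camera('scene'); cv2.imwrite('pics/s3.png',cv2.resize(S[120:290,180:380,::-1],None,fx=3.5,fy=3.5))"
```

```text
4.85 pos stand [-2.65688071e-04 -7.89177027e-02  2.66886851e-01] go [-0.0003 -0.0001  0.0019] rot [ 0.01  0.   -0.04] F [-1.2 -0.5  0.2] open 0.03384625095144577
```

View pics/s3.png

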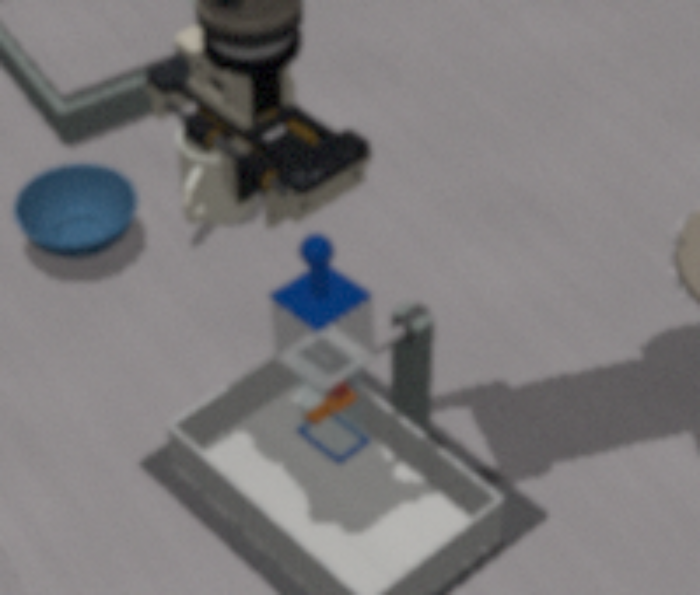

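The bottle did not move: the knob is still at crop (317,250) and the fingers passed it. I'll project the TCP into both views to find the mismatch.

```bash
python3 - <<'E'
from h import *
def pr(n,p):
    c=viewer.camera_params(n); q=c["camera_matrix"]@(c["R"]@p+c["t"]); return (q[:2]/q[2])
s=monitor.observe(); p=s["tool_pos"]; print(p)
for n in("scene","top"): print(n,"tcp",pr(n,p),"knob",pr(n,np.array([.5529,-.0026,.305])))
q=pr("scene",p); print("crop",(q-[180,120])*3.5, "prev",(pr("scene",np.array([.5506,-.0012,.343]))-[180,120])*3.5)
T=viewer.read_camera("top"); a=cv2.resize(T[150:270,210:350,::-1],None,fx=4,fy=4)
S=viewer.read_camera("scene"); b=cv2.resize(S[150:270,230:300,::-1],None,fx=4,fy=4)
cv2.circle(a,tuple(np.int32((pr("top",p)-[210,150])*4)),3,(0,255,255),-1); cv2.circle(b,tuple(np.int32((q-[230,150])*4)),3,(0,255,255),-1)
cv2.imwrite("pics/c4.png",np.hstack([a,b])[:, :800])
E
```

```text
[ 0.56476114 -0.07092808  0.26690286]
scene tcp [254.24797367 187.892064  ] knob [269.79247565 190.50104777]
top tcp [307.0890847  191.60984371] knob [278.48077903 194.01931419]
crop [259.86790785 237.622224  ] prev [316.76363552 211.31390066]
```

View pics/c4.png

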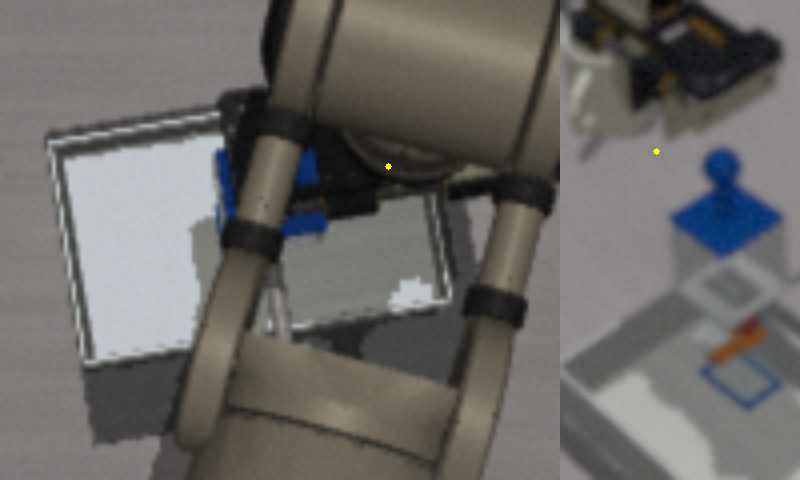

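```bash
python3 - <<'E'
from h import *
def pr(n,p):
    c=viewer.camera_params(n); q=c["camera_matrix"]@(c["R"]@p+c["t"]); return (q[:2]/q[2])
I=cv2.imread("pics/scene0.png"); p=np.array([.1797,.4928,.1925]); y=np.array([.343,.939,0])
I=cv2.resize(I[270:430,640:784],None,fx=3,fy=3)
for k in(-.046,0,.046):
  for dz,c in((0,(0,255,255)),(.04,(0,0,255))):
    q=(pr("scene",p+k*y+[0,0,dz])*1.4-[640,270])*3; cv2.circle(I,tuple(np.int32(q)),3,c,-1)
s=monitor.observe()["tool_pos"]; 
J=cv2.imread("pics/s2.png")[0:240,180:460]; J=cv2.resize(J,None,fx=1.3,fy=1.3)
p=np.array([.5506,-.0012,.3431])
for k in(-.025,0,.025):
  for dz,c in((0,(0,255,255)),(.04,(0,0,255))):
    q=((pr("scene",p+k*Y+[0,0,dz])-[180,120])*3.5-[180,0])*1.3; cv2.circle(J,tuple(np.int32(q)),3,c,-1)
J=cv2.copyMakeBorder(J,0,480-J.shape[0],0,0,cv2.BORDER_CONSTANT)
cv2.imwrite("pics/c5.png",np.hstack([I,J])[:,:800])
E
```

```text
(no output)
```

View pics/c5.png

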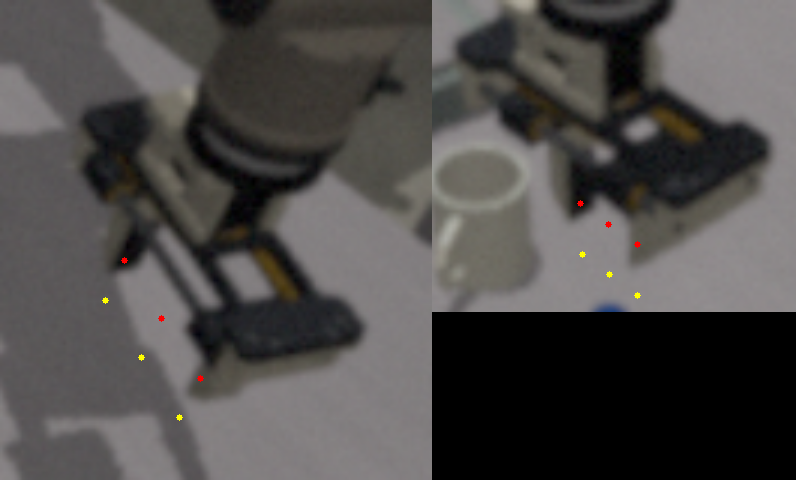

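```bash
python3 - <<'E'
from h import *
def pr(n,p):
    c=viewer.camera_params(n); q=c["camera_matrix"]@(c["R"]@p+c["t"]); return (q[:2]/q[2])
p=np.array([.1797,.4928,.1925])
x=np.array([-.939,.343,0]);y=np.array([.343,.939,0])
I=cv2.imread("pics/top0.png"); I=cv2.resize(I[430:588,0:190],None,fx=4,fy=3.8)[:600]
for dz,c in((0,(0,255,255)),(.066,(255,255,0)),(.093,(0,0,255))):
  for k in(-.065,-.046,0,.046,.065):
    q=(pr("top",p+k*y+[0,0,dz])*1.4-[0,430])*[4,3.8]; cv2.circle(I,tuple(np.int32(q)),3,c,-1)
cv2.imwrite("pics/c6.png",I)
E
```

```text
(no output)
```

View pics/c6.png

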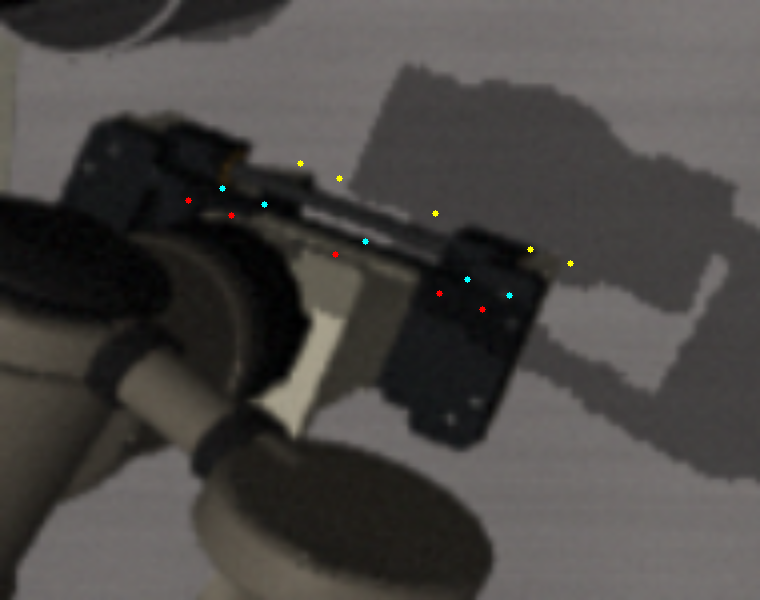

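The scene and top views agree: the fingers sit where reported horizontally, but the real tips are about 30 mm higher than the reported TCP. That matches the sweep touching nothing. I'll raise, recentre over the knob with a wider gap, and go about 30 mm lower, watching the force.

Emit:
move_arm(
  deltas=[
    {"x":0,"y":0,"z":-0.03,"wx":0,"wy":0,"wz":0,"hand":0.45},
    {"x":0,"y":0.01,"z":-0.06,"wx":0,"wy":0,"wz":0,"hand":0.55},
    {"x":0,"y":0.04,"z":-0.065,"wx":0,"wy":0,"wz":0,"hand":0.55},
    {"x":0,"y":0.069,"z":-0.065,"wx":0,"wy":0,"wz":0,"hand":0.55},
    {"x":0,"y":0.069,"z":-0.045,"wx":0,"wy":0,"wz":0,"hand":0.55},
    {"x":0,"y":0.069,"z":-0.025,"wx":0,"wy":0,"wz":0,"hand":0.55},
    {"x":0,"y":0.069,"z":-0.01,"wx":0,"wy":0,"wz":0,"hand":0.55},
    {"x":0,"y":0.069,"z":0,"wx":0,"wy":0,"wz":0,"hand":0.55},
  ],
)

```text
time: 6.0
tool_pos: [0.5526, -0.0029, 0.2662]
tool_rot: [3.141, -0.001, -2.968]
contact_force: [0.0, -0.5, -0.8]
opening: 0.0503
```

Emit:
move_arm(
  deltas=[
    {"x":0,"y":0,"z":0.004,"wx":0,"wy":0,"wz":0,"hand":0.55},
    {"x":0,"y":0,"z":0.008,"wx":0,"wy":0,"wz":0,"hand":0.55},
    {"x":0,"y":0,"z":0.01,"wx":0,"wy":0,"wz":0,"hand":0.55},
  ],
)

```text
time: 6.38
tool_pos: [0.5529, -0.003, 0.257]
tool_rot: [-3.142, 0.001, -2.968]
contact_force: [-0.0, 0.3, -0.1]
opening: 0.0504
```

```bash
python3 -c "
from h import *
togo(P0-.0096*Y+[0,0,.257])
S=viewer.read_camera('scene'); cv2.imwrite('pics/s7.png',cv2.resize(S[140:270,200:340,::-1],None,fx=5,fy=5)[:600])"
```

```text
6.375 pos stand [-7.78600605e-05 -9.96331576e-03  2.57049579e-01] go [-0.0001  0.0004  0.    ] rot [-0.    0.03 -0.04] F [-0.   0.3 -0.1] open 0.05044260838283607
```

View pics/s7.png

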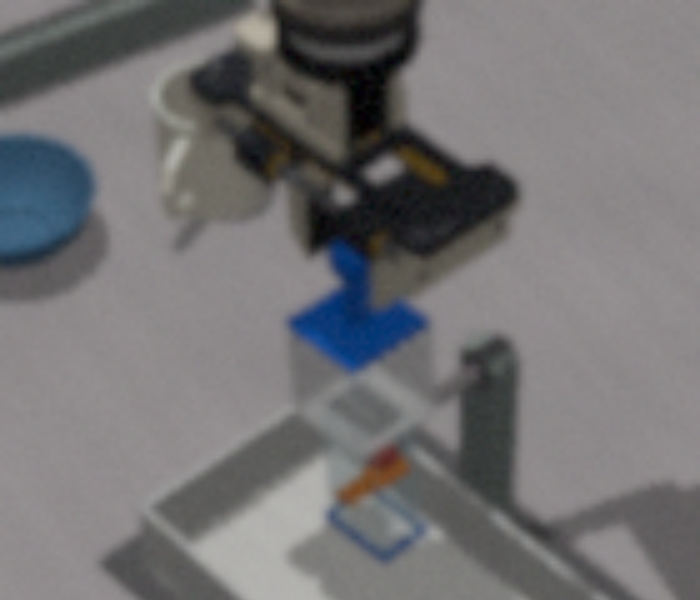

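The fingers now straddle the knob: the near tip is at (370,303) and the knob at (348,262), with no contact force. Next I narrow the gap and lean to -y.

Emit:
move_arm(
  deltas=[
    {"x":0,"y":0,"z":0,"wx":0,"wy":0,"wz":0,"hand":0.45},
    {"x":0,"y":0,"z":0,"wx":0,"wy":0,"wz":0,"hand":0.37},
    {"x":0,"y":0,"z":0,"wx":0,"wy":0,"wz":0,"hand":0.37},
    {"x":0,"y":-0.01,"z":0.001,"wx":0,"wy":0,"wz":0,"hand":0.37},
    {"x":0,"y":-0.02,"z":0.003,"wx":0,"wy":0,"wz":0,"hand":0.37},
    {"x":0,"y":-0.03,"z":0.005,"wx":0,"wy":0,"wz":0,"hand":0.37},
    {"x":0,"y":-0.03,"z":0.005,"wx":0,"wy":0,"wz":0,"hand":0.37},
  ],
)

```text
time: 7.3
tool_pos: [0.558, -0.0338, 0.2515]
tool_rot: [-3.141, -0.001, -2.969]
contact_force: [-0.8, -0.1, -0.1]
opening: 0.0339
```

```bash
python3 -c "
from h import *
togo(P0-.079*Y+[0,0,.237])"
```

```text
7.3 pos stand [-0.0004594  -0.04118422  0.25147122] go [-0.0006 -0.0378  0.0145] rot [-0.02 -0.04 -0.13] F [-0.8 -0.1 -0.1] open 0.033899510517261436
```

```bash
cat >> h.py <<'E'
def cap():
    # blue cap / red bead pixel statistics in the scene view
    S=viewer.read_camera("scene"); h=cv2.cvtColor(S,cv2.COLOR_RGB2HSV)
    b=cv2.inRange(h,(105,170,60),(125,255,255)); rd=cv2.inRange(h,(0,140,70),(4,255,255))|cv2.inRange(h,(170,140,70),(180,255,255))
    for n,m in(("blue",b),("red",rd)):
        k=np.zeros_like(m); k[170:310,190:340]=m[170:310,190:340]
        N,l,st,c=cv2.connectedComponentsWithStats(k)
        print(n,[(int(st[i,4]),c[i].round(1).tolist(),st[i,:4].tolist()) for i in range(1,N) if st[i,4]>4])
    return S
E
python3 -c "
from h import *
cap()
def pr(p):
    c=viewer.camera_params('scene'); q=c['camera_matrix']@(c['R']@p+c['t']); return (q[:2]/q[2]).round(1)
for th in(-.6,-.5,-.27,-.066,0,.27,.5,.6): print(th,[pr(P0+[0,0,.16]+L*(np.sin(th)*Y+[0,0,np.cos(th)])) for L in(.1,.145)])"
```

```text
blue [(27, [261.1, 187.1], [258, 184, 6, 8]), (186, [266.3, 201.8], [255, 196, 24, 13])]
red []
-0.6 [array([259.5, 197.9]), array([253.3, 184.2])]
-0.5 [array([261.4, 198.1]), array([256. , 184.4])]
-0.27 [array([266.2, 199.8]), array([263. , 186.6])]
-0.066 [array([270.8, 202.6]), array([269.8, 190.6])]
0 [array([272.3, 203.7]), array([272.1, 192.3])]
0.27 [array([278.7, 209.6]), array([281.5, 200.8])]
0.5 [array([283.8, 215.7]), array([289.2, 209.9])]
0.6 [array([285.9, 218.6]), array([292.3, 214.3])]
```

The lean is now about -0.27. Continue to -0.55 and hold.

Emit:
move_arm(
  deltas=[
    {"x":0,"y":-0.01,"z":0.003,"wx":0,"wy":0,"wz":0,"hand":0.37},
    {"x":0,"y":-0.02,"z":0.007,"wx":0,"wy":0,"wz":0,"hand":0.37},
    {"x":0,"y":-0.03,"z":0.01,"wx":0,"wy":0,"wz":0,"hand":0.37},
    {"x":0,"y":-0.038,"z":0.013,"wx":0,"wy":0,"wz":0,"hand":0.37},
    {"x":0,"y":-0.038,"z":0.013,"wx":0,"wy":0,"wz":0,"hand":0.37},
    {"x":0,"y":-0.038,"z":0.013,"wx":0,"wy":0,"wz":0,"hand":0.37},
    {"x":0,"y":-0.038,"z":0.013,"wx":0,"wy":0,"wz":0,"hand":0.37},
    {"x":0,"y":-0.038,"z":0.013,"wx":0,"wy":0,"wz":0,"hand":0.37},
  ],
)

```text
time: 8.35
tool_pos: [0.5646, -0.0698, 0.2391]
tool_rot: [-3.141, 0.0, -2.967]
contact_force: [0.2, 0.5, 0.4]
opening: 0.034
```

Emit:
move_arm(
  deltas=[
    {"x":0,"y":0,"z":0,"wx":0,"wy":0,"wz":0,"hand":0.37},
    {"x":0,"y":0,"z":0,"wx":0,"wy":0,"wz":0,"hand":0.37},
    {"x":0,"y":0,"z":0,"wx":0,"wy":0,"wz":0,"hand":0.37},
    {"x":0,"y":0,"z":0,"wx":0,"wy":0,"wz":0,"hand":0.37},
  ],
)

```text
time: 8.85
tool_pos: [0.5645, -0.0699, 0.2389]
tool_rot: [3.141, 0.0, -2.968]
contact_force: [0.3, 0.2, 0.5]
opening: 0.0339
```

```bash
python3 -c "
from h import *
togo(P0-.079*Y+[0,0,.237])
S=cap(); cv2.imwrite('pics/s8.png',cv2.resize(S[140:270,200:340,::-1],None,fx=5,fy=5)[:600])"
```

```text
8.85 pos stand [-0.00026771 -0.07788155  0.23889459] go [-0.0003 -0.0011  0.0019] rot [ 0.01  0.   -0.04] F [0.3 0.2 0.5] open 0.03386128546056013
blue [(27, [252.7, 184.4], [250, 181, 6, 8]), (108, [260.5, 199.4], [251, 193, 21, 12])]
red []
```

Emit:
move_arm(
  deltas=[
    {"x":0,"y":0.01,"z":-0.004,"wx":0,"wy":0,"wz":0,"hand":0.37},
    {"x":0,"y":0.022,"z":-0.008,"wx":0,"wy":0,"wz":0,"hand":0.37},
    {"x":0,"y":0.034,"z":-0.012,"wx":0,"wy":0,"wz":0,"hand":0.37},
    {"x":0,"y":0.046,"z":-0.015,"wx":0,"wy":0,"wz":0,"hand":0.37},
    {"x":0,"y":0.058,"z":-0.017,"wx":0,"wy":0,"wz":0,"hand":0.37},
    {"x":0,"y":0.07,"z":-0.018,"wx":0,"wy":0,"wz":0,"hand":0.37},
    {"x":0,"y":0.082,"z":-0.018,"wx":0,"wy":0,"wz":0,"hand":0.37},
    {"x":0,"y":0.094,"z":-0.018,"wx":0,"wy":0,"wz":0,"hand":0.37},
  ],
)

```text
time: 9.9
tool_pos: [0.548, 0.0236, 0.2567]
tool_rot: [3.141, -0.001, -2.968]
contact_force: [0.6, -1.9, 1.3]
opening: 0.034
```

Emit:
move_arm(
  deltas=[
    {"x":0,"y":0.012,"z":0.001,"wx":0,"wy":0,"wz":0,"hand":0.37},
    {"x":0,"y":0.024,"z":0.004,"wx":0,"wy":0,"wz":0,"hand":0.37},
    {"x":0,"y":0.036,"z":0.008,"wx":0,"wy":0,"wz":0,"hand":0.37},
    {"x":0,"y":0.048,"z":0.012,"wx":0,"wy":0,"wz":0,"hand":0.37},
    {"x":0,"y":0.06,"z":0.017,"wx":0,"wy":0,"wz":0,"hand":0.37},
    {"x":0,"y":0.063,"z":0.018,"wx":0,"wy":0,"wz":0,"hand":0.37},
    {"x":0,"y":0.063,"z":0.018,"wx":0,"wy":0,"wz":0,"hand":0.37},
    {"x":0,"y":0.063,"z":0.018,"wx":0,"wy":0,"wz":0,"hand":0.37},
  ],
)

```text
time: 10.9
tool_pos: [0.5374, 0.0848, 0.239]
tool_rot: [3.141, 0.0, -2.968]
contact_force: [-0.4, -0.0, 0.0]
opening: 0.034
```

Emit:
move_arm(
  deltas=[
    {"x":0,"y":0,"z":0,"wx":0,"wy":0,"wz":0,"hand":0.37},
    {"x":0,"y":0,"z":0,"wx":0,"wy":0,"wz":0,"hand":0.37},
    {"x":0,"y":0,"z":0,"wx":0,"wy":0,"wz":0,"hand":0.37},
    {"x":0,"y":0,"z":0,"wx":0,"wy":0,"wz":0,"hand":0.37},
    {"x":0,"y":0,"z":0,"wx":0,"wy":0,"wz":0,"hand":0.37},
  ],
)

```text
time: 11.52
tool_pos: [0.5374, 0.0847, 0.2389]
tool_rot: [3.142, 0.0, -2.968]
contact_force: [-0.1, 0.1, 0.9]
opening: 0.0337
```

```bash
python3 -c "
from h import *
togo(P0+.079*Y+[0,0,.239])
S=cap(); cv2.imwrite('pics/s9.png',cv2.resize(S[150:300,200:340,::-1],None,fx=4,fy=4)[:600])"
```

```text
11.525 pos stand [-1.51865377e-04  7.90841030e-02  2.38923852e-01] go [-0.0002 -0.0001 -0.0001] rot [ 0.    0.   -0.04] F [-0.1  0.1  0.9] open 0.033658398276175144
blue [(293, [284.7, 219.3], [273, 209, 24, 22])]
red [(16, [251.5, 238.5], [250, 237, 4, 4])]
```

View pics/s9.png

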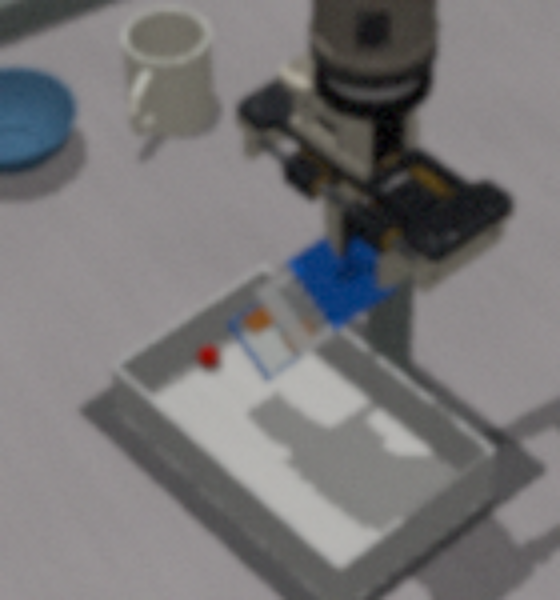

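The bead is out: it lies in the pan at (208,357). Now I bring the bottle back to centre, close lightly on the knob there to square it up, and check the lean before leaving.

Emit:
move_arm(
  deltas=[
    {"x":0,"y":-0.012,"z":-0.005,"wx":0,"wy":0,"wz":0,"hand":0.37},
    {"x":0,"y":-0.024,"z":-0.009,"wx":0,"wy":0,"wz":0,"hand":0.37},
    {"x":0,"y":-0.036,"z":-0.013,"wx":0,"wy":0,"wz":0,"hand":0.37},
    {"x":0,"y":-0.048,"z":-0.016,"wx":0,"wy":0,"wz":0,"hand":0.37},
    {"x":0,"y":-0.06,"z":-0.018,"wx":0,"wy":0,"wz":0,"hand":0.37},
    {"x":0,"y":-0.071,"z":-0.018,"wx":0,"wy":0,"wz":0,"hand":0.37},
    {"x":0,"y":-0.079,"z":-0.018,"wx":0,"wy":0,"wz":0,"hand":0.37},
    {"x":0,"y":-0.079,"z":-0.018,"wx":0,"wy":0,"wz":0,"hand":0.37},
  ],
)

```text
time: 12.58
tool_pos: [0.551, 0.0058, 0.2565]
tool_rot: [-3.141, -0.001, -2.969]
contact_force: [0.1, 0.7, -0.0]
opening: 0.034
```

Emit:
move_arm(
  deltas=[
    {"x":0,"y":0,"z":0,"wx":0,"wy":0,"wz":0,"hand":0.32},
    {"x":0,"y":0,"z":0,"wx":0,"wy":0,"wz":0,"hand":0.29},
    {"x":0,"y":0,"z":0,"wx":0,"wy":0,"wz":0,"hand":0.29},
    {"x":0,"y":0,"z":0,"wx":0,"wy":0,"wz":0,"hand":0.29},
  ],
)

```text
time: 13.08
tool_pos: [0.5509, 0.0072, 0.2567]
tool_rot: [3.141, -0.001, -2.967]
contact_force: [-0.0, 1.7, -1.1]
opening: 0.0279
```

```bash
python3 -c "
from h import *
togo(P0+[0,0,.257])
cap()"
```

```text
13.075 pos stand [-0.00035613  0.00043663  0.25666299] go [-0.0004 -0.0004 -0.0003] rot [ 0.02 -0.03 -0.02] F [-0.   1.7 -1.1] open 0.027854774312396503
blue [(273, [272.1, 204.5], [260, 190, 26, 25])]
red [(15, [251.6, 238.4], [250, 237, 4, 4])]
```

Opening of 27.9 mm means the knob is held at the centre. Release, rise straight up, and move aside so the top view is clear.

Emit:
move_arm(
  deltas=[
    {"x":0,"y":0,"z":0,"wx":0,"wy":0,"wz":0,"hand":0.4},
    {"x":0,"y":0,"z":0,"wx":0,"wy":0,"wz":0,"hand":0.55},
    {"x":0,"y":0,"z":0,"wx":0,"wy":0,"wz":0,"hand":0.55},
    {"x":0,"y":0,"z":-0.03,"wx":0,"wy":0,"wz":0,"hand":0.55},
    {"x":0,"y":0,"z":-0.07,"wx":0,"wy":0,"wz":0,"hand":0.55},
    {"x":0,"y":0,"z":-0.12,"wx":0,"wy":0,"wz":0,"hand":0.55},
    {"x":0,"y":0.04,"z":-0.14,"wx":0,"wy":0,"wz":0,"hand":0.55},
    {"x":0,"y":0.09,"z":-0.14,"wx":0,"wy":0,"wz":0,"hand":0.55},
  ],
)

```text
time: 14.12
tool_pos: [0.5362, 0.0956, 0.399]
tool_rot: [-3.141, 0.004, -2.97]
contact_force: [0.1, -0.4, -0.5]
opening: 0.0507
```

Emit:
move_arm(
  deltas=[
    {"x":0.02,"y":0.04,"z":0,"wx":0,"wy":0,"wz":0,"hand":0.55},
    {"x":0.04,"y":0.08,"z":0,"wx":0,"wy":0,"wz":0,"hand":0.55},
    {"x":0.06,"y":0.12,"z":0,"wx":0,"wy":0,"wz":0,"hand":0.55},
    {"x":0.08,"y":0.16,"z":0,"wx":0,"wy":0,"wz":0,"hand":0.55},
    {"x":0.1,"y":0.2,"z":0,"wx":0,"wy":0,"wz":0,"hand":0.55},
    {"x":0.12,"y":0.24,"z":0,"wx":0,"wy":0,"wz":0,"hand":0.55},
    {"x":0.12,"y":0.24,"z":0,"wx":0,"wy":0,"wz":0,"hand":0.55},
    {"x":0.12,"y":0.24,"z":0,"wx":0,"wy":0,"wz":0,"hand":0.55},
  ],
)

```text
time: 15.12
tool_pos: [0.3761, 0.3108, 0.397]
tool_rot: [-3.141, 0.001, -2.968]
contact_force: [0.4, -0.6, -0.3]
opening: 0.0505
```

```bash
python3 -c "
from h import *
togo(P0+[0,0,.4])
S=cap(); T=viewer.read_camera('top')
h=cv2.cvtColor(S,cv2.COLOR_RGB2HSV); m=cv2.inRange(h,(105,170,60),(125,255,255))
for y in range(188,216): w=np.nonzero(m[y,240:300])[0]+240; print(y,(w.min(),w.max()) if len(w) else '',end=' | ')
cv2.imwrite('pics/f.png',np.hstack([cv2.resize(S[130:310,190:350,::-1],(430,484)),cv2.resize(T[150:270,220:330,::-1],(370,404),interpolation=cv2.INTER_CUBIC).repeat(1,0)[:484] if 0 else cv2.copyMakeBorder(cv2.resize(T[150:270,220:330,::-1],(370,404)),0,80,0,0,cv2.BORDER_CONSTANT)]))"
```

```text
15.125 pos stand [-0.11973677  0.32981587  0.39700783] go [-0.1199 -0.3298 -0.0028] rot [-0.02  0.03 -0.03] F [ 0.4 -0.6 -0.3] open 0.05050917988235449
blue [(319, [272.5, 203.5], [260, 189, 26, 26])]
red [(16, [251.5, 238.5], [250, 237, 4, 4])]
188  | 189 (np.int64(272), np.int64(272)) | 190 (np.int64(270), np.int64(274)) | 191 (np.int64(269), np.int64(275)) | 192 (np.int64(269), np.int64(276)) | 193 (np.int64(269), np.int64(275)) | 194 (np.int64(269), np.int64(275)) | 195 (np.int64(270), np.int64(275)) | 196 (np.int64(270), np.int64(275)) | 197 (np.int64(270), np.int64(275)) | 198 (np.int64(270), np.int64(276)) | 199 (np.int64(269), np.int64(277)) | 200 (np.int64(267), np.int64(278)) | 201 (np.int64(265), np.int64(280)) | 202 (np.int64(264), np.int64(281)) | 203 (np.int64(262), np.int64(283)) | 204 (np.int64(260), np.int64(284)) | 205 (np.int64(260), np.int64(285)) | 206 (np.int64(261), np.int64(285)) | 207 (np.int64(262), np.int64(284)) | 208 (np.int64(263), np.int64(283)) | 209 (np.int64(264), np.int64(281)) | 210 (np.int64(265), np.int64(279)) | 211 (np.int64(267), np.int64(278)) | 212 (np.int64(268), np.int64(276)) | 213 (np.int64(270), np.int64(275)) | 214 (np.int64(271), np.int64(273)) | 215  |
```

View pics/f.png

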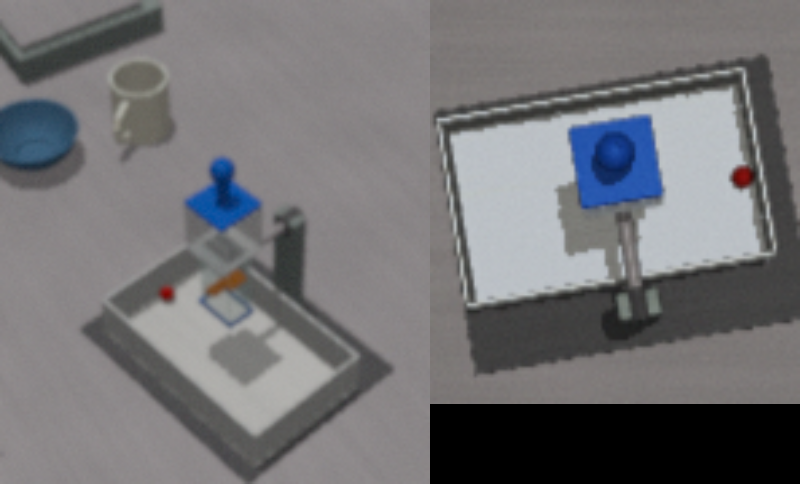

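```bash
python3 -c "
from h import *
for n,p in(('knob',plane('top',(220+184/3.364-.4,150+153/3.367-.4),.305)),('cap',plane('top',(220+187/3.364-.4,150+161.5/3.367-.4),.26))): print(n,((p-P0)@Y).round(4))
print(robot.hand_in())"
```

```text
knob 0.0004
cap -0.0009
the job is handed in; nothing more can be done
None
```

The bead is out of the neck and lying in the steel pan, and the bottle is standing straight up again. I rocked the bottle by its knob to about -0.55 rad and held it there. I then rocked it to about +0.55 rad, where the bead dropped, squared it up with a light grip, and backed the arm off. The job was handed in at about 15 s.

- **Bead:** it shows in the pan in both the scene and top views.
- **Bottle:** from the top view, the knob is 0.4 mm and the cap -0.9 mm off the upright line, so the lean is under about 0.01 rad. The knob's scene pixel (272.2, 192.5) matches the upright prediction (272.1, 192.3).
- **Pan and nearby objects:** the pan looks unmoved, and so do the mug and bowl in the final scene crop. The amber bottle and jar were outside my final crops, so I did not check them; the arm crossed that side at a reported 0.4 m.
- **Forces:** readings at the end of each move stayed around 2 N or less.

**First sweep missed:** the real fingertips sit about 30 mm higher than the reported tool position, so the first sweep passed above the knob without touching anything. I corrected the height and repeated it.

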